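# Load the work lamp's battery tube

### The arm

A 6-joint arm with a two-finger parallel gripper is mounted at the origin on the work surface. World frame = base frame: x ahead of the robot, y to its left, z up, the work surface at z = 0. Lengths are in mm, angles in rad, forces in N, time in s.
With the tool pointing down it reaches from about 350 to 875 mm from the base axis. Payload 4.2 kg.
Tool frame: the origin (TCP) lies on the mounting face of the last link; the fingertips stand 173 mm ahead of it and the grasp point (between the pads) lies grip_point_offset ahead of it (grip_point_offset is the distance from the TCP to the grasp point, in mm); z points along the fingers, y is the line along which they close (so a half turn about z gives the same grasp; the last joint's range is limited). The gripper opens to 85 mm and grips with 20 to 120 N. Pads are 22 mm wide; open, the fingers measure 114 mm over their backs; the gripper's body (76 mm by 85 mm) begins 54 mm behind the grasp point. The pads swing forward as they close: fully open they stand 13 mm farther back than shut.
Start: joints at [1.458, 0.385, 0.008, 0, -1.194, -0.259], TCP at [227.025, 582.288, 404.712] pointing down, gripper open.
Joint ranges: [-3.14, 3.14], [-1.21, 2.06], [-1.07, 1.41], [-3.16, 2.05], [-2.99, -0.16], [-3.1, 3.1]. Speed limits (rad/s): [2.79, 2.79, 3.14, 3.14, 3.14, 3.14].

### API

Orientations are given as a unit quaternion [x, y, z, w].
In Python, from bench import read_state, get_image, job_done, recognise, place_of, grip_point_offset gives the robot as it stands. The module is installed in compiled form; this text tells all that it offers.
- The arm moves only by the tool carry_out, never from a script. Its arguments are lists of equal length, an entry for each row: "slide": the shift along the tool's x, y, z in m, a list of three; "roll": the turn about the tool's z in degrees; "claw": the finger opening in m, from 0 to 0.0854. A call has 1 to 8 rows; each row is the pose to reach, as a shift and turn from the pose commanded when the call began, along the tool's axes at that moment; what a row does not reach only later rows make up. A row lasts 1/8 s, in which the tool goes at most 62.5 mm and 10.7 degrees, less where a joint would pass 70% of its speed; a pose out of reach is approached as far as the arm can. A call with a gripper value outside its range is refused whole. The fingers move at their own pace and stop on an object; the grip force is fixed at half the most. Time passes only in rows, so rows that repeat a pose let the fingers close. It gives the time, the measured TCP pose, the force, the opening and the grip force at its end, in the units of the state.
- read_state(): the state, without advancing time (a new reading comes with each control period).
- get_image(name): name is "side" or "top"; returns a dict with "img" (480x640x3 uint8, red, green, blue), "z_map" (480x640 float32, mm along the optical axis (not along the pixel's ray), 0 where there is no reading), "mtx" (3x3 intrinsics, pixels), "k1" (the pictures are not rectified: a ray, as slopes to the right and down, at radius r is drawn at 1 + k1 r^2 times it, then the intrinsics apply), "world_from_camera" (4x4, takes a point from camera to world coordinates). Camera axes: x right, y up, looking along -z (the intrinsics and any distortion apply to the point x, -y, -z); pixel columns grow to the right and rows downward; lengths in mm; the calibration is good to about 2 mm. A picture is of the moment at which its call begins.
- job_done(): hands the job in; it is judged then, once.
Trained networks look in a picture, given as the dict that the camera call returned (one of the last four; its "shot" number tells which), for a name from the list of things; names that differ only in an ending like _2 or _b are one class to them, and where a whole thing is asked for, a point or a joint stands for the part that bears it (a point fixed in the world has none). Each returns a list of dicts, best first, with "conf" (0 to 1); they miss things now and then, are a little off and sometimes report something else, mostly with a low value. They report only what shows in the picture. A call takes as long as a camera call. They do not tell look-alikes from the thing itself.
- recognise(picture, thing): "at" ([column, row] in pixels, amid what is visible of it).
- place_of(picture, thing): "at" ([column, row] in pixels: a listed point, or the origin of a listed thing).
The state is a dict: "clock": time; "joints": joint angles; "joint_vel": joint speeds; "joint_efforts": joint torques, N m; "position": TCP position; "ee_rot": TCP orientation; "contact_force": force on the tool from outside, world axes, zero at the start; "wrist_torque": the same for the moment, N m; "gripper_width": finger opening in mm; "grasp_force": force on a finger pad.
Only numpy, scipy, OpenCV 4.12 (cv2) and the standard library are available. Lean on these libraries where they do the work, as an engineer would, in place of code of your own. Each camera call takes 0.05 s, during which the arm holds its last target. There are 200 camera calls.

### The job

Load the lamp's clear battery tube: put the bare aluminium dummy cell in first, then the green cell on top of it, pressing the green cell down so that it pushes the dummy all the way to the bottom of the tube. Leave the red cell standing where it is.

Things in the scene. Friction and masses are not known exactly. Their poses are not given: they have to be found in the camera images.
- mouth (a point): Centre of the tube's open top at rim level, 128 mm above the bench; z up along the tube. Clear upright tube, bore 40 mm, outside 48 mm, bottom closed, on a fixed yellow base plate 120 mm square, 15 mm thick. Its top 12 mm is a black funnel collar, 72 mm across, opening from the bore to 64 mm at the rim. With both cells fully in, the upper one's top stands 35 mm above the rim, its centre at rim level.
- plunger_top (a point): Top centre of the orange plunger disc inside the tube, 30 mm below the rim at the start, so a first cell set on it stands 40 mm out. It slides down 75 mm to a stop, with a drag of about 5 N (some 15 N s/m more when pushed fast), has no spring and stays where it is left; the cells' own weight does not move it.
- dummy_mid (a point): Centre (half-way up) of the dummy cell: bare aluminium cylinder with two thin dark rings, 32 mm diameter, 70 mm high, about 90 g, standing upright and loose on a blue mat 4 mm thick. z points up along its axis.
- green_cell_mid (a point): Centre (half-way up) of the green cell: green cylinder with a white band near its top, 32 mm diameter, 70 mm high, about 145 g, standing upright and loose on the same mat. z points up along its axis.
- red_cell_mid (a point): Centre (half-way up) of the red cell, which stays out: red cylinder with a black band, 32 mm diameter, 70 mm high, standing upright on the same mat. The three cells and a short black capacitor (25 mm diameter, 45 mm high) stand near the mat's four corners in any order, their axes at least 95 mm apart.
Things that resemble listed ones, but are neither listed nor needed, are in the scene too. Of the things that look like the part that bears dummy_mid, the middle-sized one is meant.

How it is judged:
By the outcome, as a careful person would: the job done as asked, in the order asked, and still so for the second after the job is handed in, with the robot touching nothing.
It also fails if it takes over 56 s, if anything falls off the work surface, if the arm or the gripper's body presses on something with over 40 N, if the wrist force passes 120 N, or if a joint passes its speed limit or range.

## Working session

There is one attempt and no reset: what is moved stays moved. The work goes in short steps, Python scripts to look and compute and a tool call to move; the robot and the scene stay as the last step left them, time stands still between calls to the robot, and variables do not carry over. Pictures are saved under pics/ and viewed, at most 10 in all, crops included, and the job is handed in when it is done.

Besides the shell and the picture viewer there is one more tool, called after "Call:" as name(argument=value, ...), one argument or row to a line, values as JSON. carry_out: Moves the arm, as the interface text tells. Its arguments: {"type":"object","properties":{"slide":{"type":"array"},"roll":{"type":"array"},"claw":{"type":"array"}},"required":["slide","roll","claw"]}

```bash
mkdir -p pics; cat > h.py <<'E'
import numpy as np, cv2
from bench import *
def ray(p,uv):
    K=p["mtx"];d=np.array([(uv[0]-K[0][2])/K[0][0],(uv[1]-K[1][2])/K[1][1]])
    s=d.copy()
    for _ in range(30): s=d/(1+p["k1"]*(s@s))
    T=np.array(p["world_from_camera"]);v=np.array([s[0],-s[1],-1.0])
    return T[:3,3],T[:3,:3]@v
def pt(p,uv,z=None):
    o,v=ray(p,uv)
    if z is None: z0=p["z_map"][int(round(uv[1])),int(round(uv[0]))]; return o+v*z0
    return o+v*(z-o[2])/v[2]
def tri(a,ua,b,ub):
    o1,v1=ray(a,ua);o2,v2=ray(b,ub)
    A=np.stack([v1,-v2],1);t=np.linalg.lstsq(A,o2-o1,rcond=None)[0]
    q1,q2=o1+t[0]*v1,o2+t[1]*v2
    return (q1+q2)/2,np.linalg.norm(q1-q2)
def save(p,n): cv2.imwrite(f"pics/{n}.png",cv2.cvtColor(p["img"],cv2.COLOR_RGB2BGR))
E
python3 - <<'E'
from h import *
np.set_printoptions(precision=1,suppress=True)
s=read_state();print(s["clock"],s["position"],s["ee_rot"],s["gripper_width"],grip_point_offset if not callable(grip_point_offset) else grip_point_offset())
P={n:get_image(n) for n in("top","side")}
for n,p in P.items():
    save(p,n+"0");print(n,np.array(p["world_from_camera"]),p["mtx"][0],p["k1"])
    for t in("mouth","plunger_top","dummy_mid","green_cell_mid","red_cell_mid"):
        for f in (recognise,place_of):
            print(t,f.__name__,[(np.round(r["at"]),round(r["conf"],2),pt(p,r["at"])) for r in f(p,t)[:4]])
E
```

```text
0.0 [226.9 582.1 403.6] [ 1.  -0.2 -0.   0. ] 85.39157425850873 154.70000000000002
top [[  -0.     1.    -0.2  302. ]
 [  -1.    -0.    -0.  -118.4]
 [  -0.     0.2    1.  1098.5]
 [   0.     0.     0.     1. ]] [504.5   0.  313.3] -0.10399847951838356
mouth call [(array([189., 231.]), 0.58, array([538.6, 170.4,  89.4]))]
mouth call [(array([172., 220.]), 0.86, array([560.2, 204.2,  97.3])), (array([407., 248.]), 0.31, array([ 498.6, -282.7,   74.8]))]
plunger_top call [(array([180., 223.]), 0.47, array([552.8, 187. ,  97.2]))]
plunger_top call [(array([406., 250.]), 0.62, array([ 493.7, -279.6,   70.7])), (array([182., 220.]), 0.47, array([560.7, 184.1,  94.6]))]
dummy_mid call [(array([489., 227.]), 0.71, array([ 534.6, -447.8,   99.4])), (array([406., 248.]), 0.56, array([ 497.6, -279.4,   72.2]))]
dummy_mid call [(array([486., 228.]), 0.8, array([ 537.8, -449.1,   79.3])), (array([406., 248.]), 0.63, array([ 498.8, -280.2,   72.4])), (array([455., 315.]), 0.56, array([ 360.6, -379.8,   46.7]))]
green_cell_mid call [(array([422., 195.]), 0.61, array([ 612.4, -320.5,   70.5]))]
gre
[... 747 characters left out ...]
93.]), 0.88, array([ 353.6, -397.5,   40.4])), (array([371., 325.]), 0.62, array([ 498.8, -303.5,   51.7])), (array([446., 378.]), 0.62, array([ 526. , -482.2,   71.5]))]
dummy_mid call [(array([323., 396.]), 0.63, array([ 348.1, -392.6,   30. ])), (array([371., 322.]), 0.59, array([ 496.5, -306.3,   61.9])), (array([448., 378.]), 0.57, array([ 529.3, -484. ,   73.2]))]
green_cell_mid call [(array([433., 317.]), 0.56, array([ 615.5, -343.3,   54.7]))]
green_cell_mid call [(array([432., 318.]), 0.61, array([ 615.4, -340.9,   50.2]))]
red_cell_mid call [(array([339., 268.]), 0.55, array([ 540.6, -113.3,   46.8]))]
red_cell_mid call [(array([338., 266.]), 0.86, array([ 537.7, -113. ,   52.5]))]
```

View pics/top0.png

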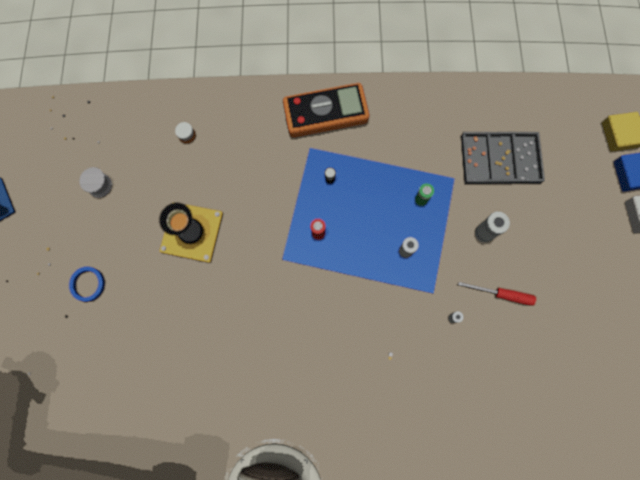

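View pics/side0.png

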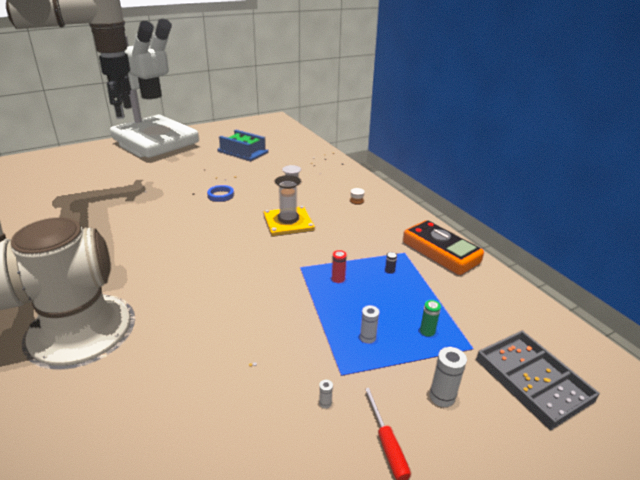

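The side image shows three aluminium cylinders, and the top image shows the same three:

| Candidate | Side px | Top px |
|---|---|---|
| Large | (449,378) | (497,225) |
| Middle-sized, on the mat | (370,325) | (410,247) |
| Small | (326,393) | (457,317) |

The one on the mat is the middle-sized one and fits the description. In the other classes:
- **Green cell:** top (426,192), side (430,318).
- **Red cell:** top (318,228).
- **Tube collar:** top (177,219), side (288,182).

I'll check these in a close crop.

```bash
python3 - <<'E'
from h import *
a=cv2.imread("pics/top0.png");b=cv2.imread("pics/side0.png")
def c(i,u,v,r=25): return cv2.resize(i[v-r:v+r,u-r:u+r],(266,266),interpolation=cv2.INTER_CUBIC)
g=np.vstack([np.hstack([c(a,410,247),c(a,426,195),c(a,180,222)]),np.hstack([c(b,370,325),c(b,430,318),c(b,288,192)])])
cv2.imwrite("pics/crop.png",g)
E
```

```text
(no output)
```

View pics/crop.png

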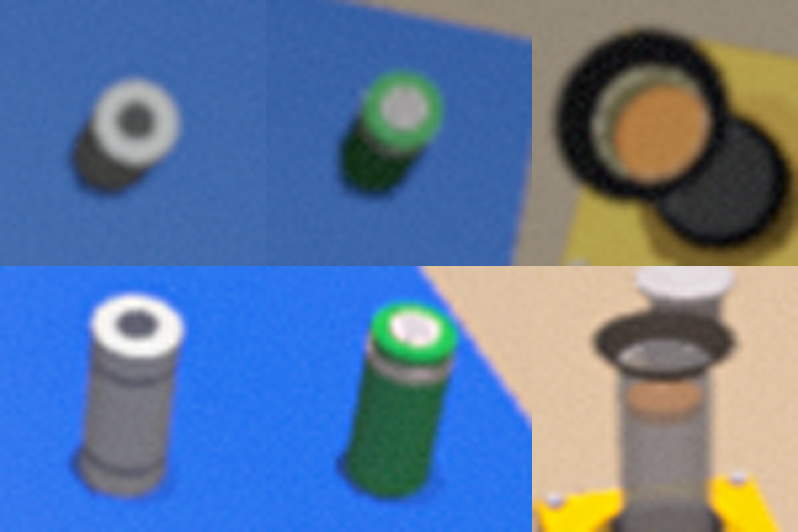

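The crop confirms the choices: the dummy's top is at top px (410.2,244.3) and side px (370.3,310.9), a bare grey cylinder with two rings. The green cell has a white band. The tube holds an orange plunger.

```bash
python3 - <<'E'
from h import *
from scipy.spatial.transform import Rotation as R
np.set_printoptions(precision=1,suppress=True)
a,b=get_image("top"),get_image("side")
for n,u,v,z in(("dummy",(410.2,244.3),(370.3,310.9),74),("green",(426.5,189.7),(432.2,305.2),74),("mouth",(175.3,218.4),(287.6,181.6),128),("red",(318,226),(340,253),74)):
    print(n,*tri(a,u,b,v),"planes",pt(a,u,z)[:2],pt(b,v,z)[:2])
def ctr(p,z,mask,win):
    m=np.zeros(mask.shape,np.uint8);u0,u1,v0,v1=win;m[v0:v1,u0:u1]=mask[v0:v1,u0:u1]
    c=max(cv2.findContours(m,cv2.RETR_EXTERNAL,cv2.CHAIN_APPROX_NONE)[0],key=cv2.contourArea)
    return cv2.fitEllipse(c)
dark=(a["img"].max(2)<60)
e=ctr(a,128,dark,(155,215,195,250));print("dark top",e)
# top faces by depth
for n,u in(("dummy",(410,244)),("green",(426,190))):
    w=a["z_map"][u[1]-15:u[1]+16,u[0]-15:u[0]+16]
    P=np.array([pt(a,(x,y)) for y in range(u[1]-15,u[1]+16) for x in range(u[0]-15,u[0]+16)])
    t=P[abs(P[:,2]-74)<5];print(n,len(t),t.mean(0),(t.max(0)+t.min(0))/2,t.max(0)-t.min(0))
P=np.array([pt(a,(x,y)) for y in range(190,250) for x in range(150,205)]);t=P[abs(P[:,2]-128)<5]
print("rim",len(t),(t.max(0)+t.min(0))/2,t.max(0)-t.min(0))
s=read_state();M=R.from_quat(s["ee_rot"]).as_matrix();print(M,s["position"])
E
```

```text
dummy [ 505.8 -289.    73.1] 0.7198794235317579 planes [ 506. -289.] [ 504.9 -289.7]
green [ 623.3 -329.3   72. ] 1.4360430700803806 planes [ 623.3 -329.2] [ 620.7 -330.9]
mouth [556.4 189.6 123.4] 0.7180138578707489 planes [555.5 188. ] [552.1 181. ]
red [548.2 -99.1  76. ] 1.8936617896685073 planes [547.8 -98.7] [550.7 -96.7]
dark top ((180.44503784179688, 222.8987579345703), (30.020763397216797, 48.994415283203125), 130.0834197998047)
dummy 174 [ 506.4 -288.7   73.3] [ 506.9 -288.9   73.6] [30.4 29.   8.9]
green 176 [ 621.8 -328.8   73. ] [ 621.7 -328.6   73.6] [32.4 30.5  8.8]
rim 297 [555.8 189.1 126.9] [70.3 71.3  7.7]
[[ 0.9 -0.4 -0. ]
 [-0.4 -0.9 -0. ]
 [ 0.   0.  -1. ]] [227.  582.3 404.7]
```

```bash
cat >> h.py <<'E'
from scipy.spatial.transform import Rotation as R
def sh(*tgts):
    s=read_state();M=R.from_quat(s["ee_rot"]).as_matrix();p=np.array(s["position"])
    print("t %.2f pos %s F %s w %.1f g %.1f"%(s["clock"],np.round(p,1),np.round(s["contact_force"],1),s["gripper_width"],s["grasp_force"]))
    for t in tgts: print(t,np.round(M.T@(np.array(t)-p)/1000,4))
E
python3 - <<'E'
from h import *
sh((506.4,-288.9,400),(506.4,-288.9,212)); print(R.from_quat(read_state()["ee_rot"]).as_matrix())
E
```

```text
t 1.20 pos [227.  582.3 404.7] F [0.8 0.6 0.1] w 85.4 g 0.0
(506.4, -288.9, 400) [0.5768 0.7101 0.0047]
(506.4, -288.9, 212) [0.5768 0.7101 0.1927]
[[ 9.31666075e-01 -3.63315737e-01 -9.34002540e-07]
 [-3.63315737e-01 -9.31666074e-01 -4.16107704e-05]
 [ 1.42476692e-05  3.91066810e-05 -9.99999999e-01]]
```

Call:
carry_out(
  slide=[
    [0.036, 0.044, 0],
    [0.072, 0.088, 0],
    [0.108, 0.132, 0],
    [0.144, 0.176, 0],
    [0.18, 0.22, 0],
    [0.216, 0.264, 0],
    [0.252, 0.308, 0],
    [0.288, 0.352, 0],
  ],
  roll=[0, 0, 0, 0, 0, 0, 0, 0],
  claw=[0.0854, 0.0854, 0.0854, 0.0854, 0.0854, 0.0854, 0.0854, 0.0854],
)

```text
clock: 2.2
position: [367.5, 147.9, 405.2]
ee_rot: [0.983, -0.184, 0.001, -0.001]
contact_force: [0.2, 0.5, 0.1]
gripper_width: 85.6
grasp_force: 0.0
```

Call:
carry_out(
  slide=[
    [0.042, 0.05, 0],
    [0.082, 0.1, 0],
    [0.122, 0.15, 0],
    [0.162, 0.2, 0],
    [0.202, 0.25, 0],
    [0.242, 0.3, 0],
    [0.275, 0.34, 0],
    [0.2888, 0.3581, 0.0047],
  ],
  roll=[0, 0, 0, 0, 0, 0, 0, 0],
  claw=[0.0854, 0.0854, 0.0854, 0.0854, 0.0854, 0.0854, 0.0854, 0.0854],
)

```text
clock: 3.2
position: [507.0, -291.8, 399.5]
ee_rot: [0.982, -0.186, 0.0, 0.0]
contact_force: [-0.4, 0.0, -0.3]
gripper_width: 85.7
grasp_force: 0.0
```

```bash
python3 - <<'E'
from h import *
sh((506.4,-288.9,212)); print(R.from_quat(read_state()["ee_rot"]).as_matrix(),read_state()["joints"])
E
```

```text
t 3.20 pos [ 507.  -291.8  399.5] F [-0.4  0.  -0.3] w 85.7 g 0.0
(506.4, -288.9, 212) [-0.0017 -0.0026  0.1875]
[[ 9.30470553e-01 -3.66366625e-01  2.14948120e-04]
 [-3.66366535e-01 -9.30470540e-01 -3.68695314e-04]
 [ 3.35080551e-04  2.64310335e-04 -9.99999909e-01]] [-2.45516224e-01  3.20427599e-01 -1.02108665e-01  3.34887949e-04
 -1.14796197e+00  1.44107408e+00]
```

Call:
carry_out(
  slide=[
    [0, 0, 0.03],
    [0, 0, 0.06],
    [0, 0, 0.08],
    [0, 0, 0.08],
  ],
  roll=[0, 0, 0, 0],
  claw=[0.0854, 0.0854, 0.0854, 0.0854],
)

```text
clock: 3.7
position: [505.9, -288.2, 318.4]
ee_rot: [0.983, -0.185, -0.002, -0.0]
contact_force: [0.3, 0.5, 0.3]
gripper_width: 85.7
grasp_force: 0.0
```

```bash
python3 - <<'E'
from h import *
sh((506.4,-288.9,212)); 
a=get_image("top");b=get_image("side");save(b,"s1")
A=cv2.cvtColor(a["img"],cv2.COLOR_RGB2BGR)[170:320,320:520];B=cv2.cvtColor(b["img"],cv2.COLOR_RGB2BGR)[220:370,280:480]
cv2.imwrite("pics/c1.png",np.hstack([cv2.resize(A,(400,300)),cv2.resize(B,(400,300))]))
E
```

```text
t 3.70 pos [ 505.9 -288.2  318.4] F [0.3 0.5 0.3] w 85.7 g 0.0
(506.4, -288.9, 212) [0.0011 0.0005 0.1064]
```

View pics/c1.png

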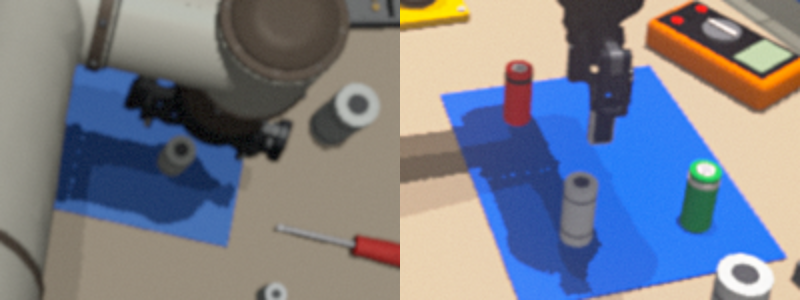

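The side crop shows the gripper over the grey dummy, whose top is at side px (370,311). The red and green cells are untouched and nothing is in the way of the descent.

Call:
carry_out(
  slide=[
    [0.001, 0.0005, 0.03],
    [0.001, 0.0005, 0.06],
    [0.001, 0.0005, 0.085],
    [0.001, 0.0005, 0.1],
    [0.001, 0.0005, 0.106],
    [0.001, 0.0005, 0.106],
  ],
  roll=[0, 0, 0, 0, 0, 0],
  claw=[0.0854, 0.0854, 0.0854, 0.0854, 0.0854, 0.0854],
)

```text
clock: 4.55
position: [507.6, -289.7, 214.6]
ee_rot: [0.983, -0.185, 0.001, 0.0]
contact_force: [0.2, -0.4, 0.6]
gripper_width: 85.0
grasp_force: 0.0
```

Call:
carry_out(
  slide=[
    [0, 0, 0],
    [0, 0, 0],
    [0, 0, 0],
    [0, 0, 0],
    [0, 0, 0],
    [0, 0, 0],
    [0, 0, 0],
    [0, 0, 0],
  ],
  roll=[0, 0, 0, 0, 0, 0, 0, 0],
  claw=[0.07, 0.055, 0.045, 0.04, 0.03, 0.025, 0.025, 0.025],
)

```text
clock: 5.55
position: [507.3, -289.7, 214.3]
ee_rot: [0.983, -0.185, 0.0, 0.0]
contact_force: [-0.4, 0.5, 2.9]
gripper_width: 30.4
grasp_force: 59.1
```

Call:
carry_out(
  slide=[
    [0, 0, -0.01],
    [0, 0, -0.04],
    [0, 0, -0.08],
    [0, 0, -0.12],
    [0, 0, -0.16],
    [0, 0, -0.18],
    [0, 0, -0.186],
    [0, 0, -0.186],
  ],
  roll=[0, 0, 0, 0, 0, 0, 0, 0],
  claw=[0.025, 0.025, 0.025, 0.025, 0.025, 0.025, 0.025, 0.025],
)

```text
clock: 6.55
position: [506.9, -289.6, 399.6]
ee_rot: [0.983, -0.185, -0.0, -0.0]
contact_force: [-0.2, -0.5, -0.8]
gripper_width: 30.7
grasp_force: 59.3
```

```bash
python3 - <<'E'
from h import *
sh((555.8,188.8,400));print(read_state()["joints"])
E
```

```text
t 6.55 pos [ 506.9 -289.6  399.6] F [-0.2 -0.5 -0.8] w 30.7 g 59.3
(555.8, 188.8, 400) [-1.284e-01 -4.634e-01 -2.000e-04]
[-2.41814421e-01  3.18715833e-01 -1.04194865e-01 -5.33158469e-04
 -1.14854391e+00  1.44077129e+00]
```

Call:
carry_out(
  slide=[
    [-0.008, -0.03, 0],
    [-0.022, -0.08, 0],
    [-0.036, -0.13, 0],
    [-0.05, -0.18, 0],
    [-0.0635, -0.23, 0],
    [-0.0775, -0.28, 0],
    [-0.0915, -0.33, 0],
    [-0.105, -0.38, 0],
  ],
  roll=[0, 0, 0, 0, 0, 0, 0, 0],
  claw=[0.025, 0.025, 0.025, 0.025, 0.025, 0.025, 0.025, 0.025],
)

```text
clock: 7.55
position: [547.1, 104.2, 398.4]
ee_rot: [0.983, -0.185, -0.001, 0.001]
contact_force: [0.4, -0.5, -1.1]
gripper_width: 30.7
grasp_force: 59.5
```

Call:
carry_out(
  slide=[
    [-0.012, -0.042, 0],
    [-0.019, -0.068, 0],
    [-0.0225, -0.08, 0],
    [-0.0234, -0.0834, 0],
    [-0.0234, -0.0834, 0],
    [-0.0234, -0.0834, 0],
  ],
  roll=[0, 0, 0, 0, 0, 0],
  claw=[0.025, 0.025, 0.025, 0.025, 0.025, 0.025],
)

```text
clock: 8.3
position: [555.9, 187.8, 400.1]
ee_rot: [0.983, -0.185, -0.0, 0.0]
contact_force: [-0.3, -0.4, -1.7]
gripper_width: 30.3
grasp_force: 59.5
```

```bash
python3 - <<'E'
from h import *
a=get_image("top");b=get_image("side")
sh((555.8,188.8,300),(555.8,188.8,312))
A=cv2.cvtColor(a["img"],cv2.COLOR_RGB2BGR)[150:300,100:300];B=cv2.cvtColor(b["img"],cv2.COLOR_RGB2BGR)[90:240,190:390]
cv2.imwrite("pics/c2.png",np.hstack([cv2.resize(A,(400,300)),cv2.resize(B,(400,300))]))
E
```

```text
t 8.40 pos [555.9 187.9 400.2] F [-0.1  0.2 -0.2] w 30.7 g 59.5
(555.8, 188.8, 300) [-0.0004 -0.0008  0.1002]
(555.8, 188.8, 312) [-0.0004 -0.0008  0.0882]
```

View pics/c2.png

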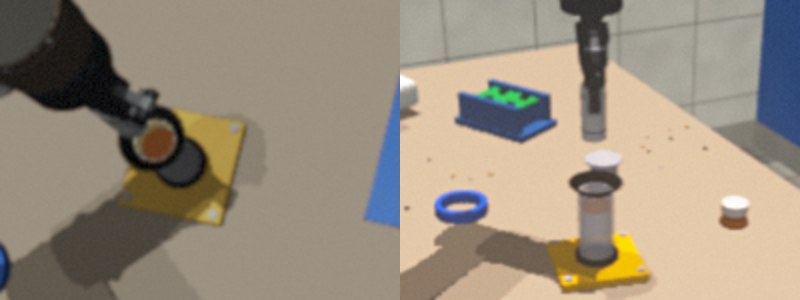

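The dummy hangs upright (crop px 594,115) right above the collar (596,183). I'll lower it slowly.

Call:
carry_out(
  slide=[
    [-0.0004, -0.0008, 0.02],
    [-0.0004, -0.0008, 0.04],
    [-0.0004, -0.0008, 0.055],
    [-0.0004, -0.0008, 0.064],
    [-0.0004, -0.0008, 0.072],
    [-0.0004, -0.0008, 0.08],
    [-0.0004, -0.0008, 0.085],
    [-0.0004, -0.0008, 0.087],
  ],
  roll=[0, 0, 0, 0, 0, 0, 0, 0],
  claw=[0.025, 0.025, 0.025, 0.025, 0.025, 0.025, 0.025, 0.025],
)

```text
clock: 9.4
position: [555.8, 189.6, 312.8]
ee_rot: [0.983, -0.185, -0.0, 0.0]
contact_force: [0.1, -0.4, -0.5]
gripper_width: 30.8
grasp_force: 59.5
```

Call:
carry_out(
  slide=[
    [0, 0, 0.002],
    [0, 0, 0.004],
    [0, 0, 0.006],
    [0, 0, 0.006],
  ],
  roll=[0, 0, 0, 0],
  claw=[0.025, 0.025, 0.025, 0.025],
)

```text
clock: 9.9
position: [555.9, 189.7, 307.5]
ee_rot: [0.983, -0.185, 0.0, -0.0]
contact_force: [-0.6, -0.1, 2.5]
gripper_width: 30.7
grasp_force: 59.5
```

Call:
carry_out(
  slide=[
    [0, 0, 0.001],
    [0, 0, 0.001],
    [0, 0, 0.001],
    [0, 0, 0.001],
    [0, 0, 0.001],
    [0, 0, 0.001],
  ],
  roll=[0, 0, 0, 0, 0, 0],
  claw=[0.034, 0.038, 0.045, 0.06, 0.0854, 0.0854],
)

```text
clock: 10.65
position: [555.8, 189.6, 306.0]
ee_rot: [0.983, -0.185, 0.0, 0.0]
contact_force: [-0.3, 0.9, 0.2]
gripper_width: 85.3
grasp_force: 0.0
```

Call:
carry_out(
  slide=[
    [0, 0, -0.015],
    [0, 0, -0.045],
    [0, 0, -0.085],
    [0, 0, -0.095],
    [0, 0, -0.095],
  ],
  roll=[0, 0, 0, 0, 0],
  claw=[0.0854, 0.0854, 0.0854, 0.0854, 0.0854],
)

```text
clock: 11.28
position: [555.7, 189.5, 402.1]
ee_rot: [0.983, -0.185, 0.001, -0.001]
contact_force: [-0.1, 0.6, -0.2]
gripper_width: 85.5
grasp_force: 0.0
```

```bash
python3 - <<'E'
from h import *
np.set_printoptions(precision=1,suppress=True)
sh((622.3,-329,400))
a=get_image("top");b=get_image("side")
B=cv2.cvtColor(b["img"],cv2.COLOR_RGB2BGR)[120:240,220:360];cv2.imwrite("pics/c3.png",cv2.resize(B,(700,600),interpolation=cv2.INTER_CUBIC))
P=np.array([pt(a,(x,y)) for y in range(215,170,-1) for x in range(140,215)]);t=P[abs(P[:,2]-168)<6]
print(len(t),t.mean(0) if len(t) else "")
# re-check green
P=np.array([pt(a,(x,y)) for y in range(175,206) for x in range(411,442)]);t=P[abs(P[:,2]-74)<5];print(t.mean(0),(t.max(0)+t.min(0))/2)
E
```

```text
t 11.28 pos [555.7 189.5 402.1] F [-0.1  0.6 -0.2] w 85.5 g 0.0
(622.3, -329, 400) [0.3 0.5 0. ]
47 [556.4 196.3 166.6]
[ 622.  -328.7   73.1] [ 622.6 -328.6   73.8]
```

View pics/c3.png

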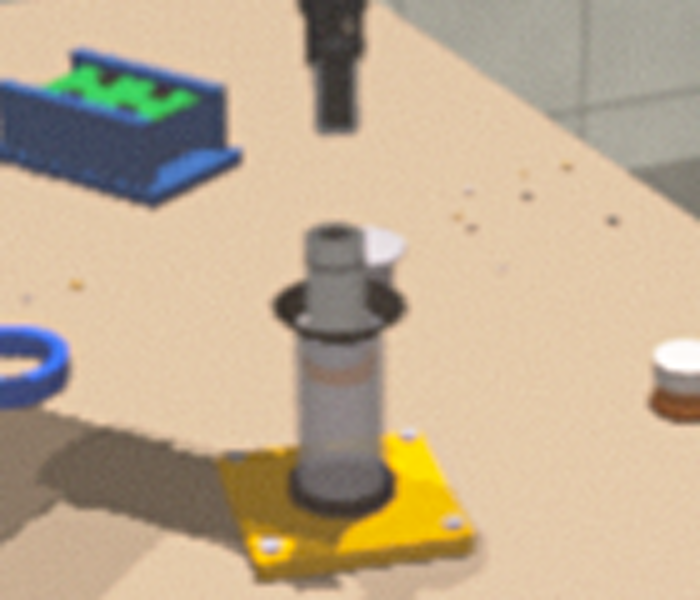

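The dummy stands upright in the tube with its top at side px (287,167), about 167 mm high, resting on the plunger. Next is the green cell.

```bash
python3 - <<'E'
from h import *
np.set_printoptions(precision=4,suppress=True)
b=get_image("side");print(pt(b,(286.5,166.7),167))
sh((622.3,-328.9,400),(622.3,-328.9,320))
E
```

```text
[553.0432 188.0306 167.    ]
t 11.43 pos [555.5 189.5 399.6] F [ 0.4 -0.3  0.4] w 85.6 g 0.0
(622.3, -328.9, 400) [0.2506 0.4586 0.0001]
(622.3, -328.9, 320) [0.2508 0.4585 0.0801]
```

Call:
carry_out(
  slide=[
    [0.022, 0.04, 0],
    [0.05, 0.091, 0],
    [0.078, 0.142, 0],
    [0.106, 0.193, 0],
    [0.134, 0.244, 0],
    [0.162, 0.295, 0],
    [0.19, 0.346, 0],
    [0.216, 0.394, 0],
  ],
  roll=[0, 0, 0, 0, 0, 0, 0, 0],
  claw=[0.0854, 0.0854, 0.0854, 0.0854, 0.0854, 0.0854, 0.0854, 0.0854],
)

```text
clock: 12.42
position: [613.9, -258.0, 399.3]
ee_rot: [0.983, -0.185, -0.001, -0.0]
contact_force: [0.3, 0.7, 0.7]
gripper_width: 85.3
grasp_force: 0.0
```

Call:
carry_out(
  slide=[
    [0.02, 0.037, 0],
    [0.031, 0.057, 0],
    [0.0347, 0.0645, 0.02],
    [0.0347, 0.0645, 0.05],
    [0.0347, 0.0645, 0.08],
    [0.0347, 0.0645, 0.08],
  ],
  roll=[0, 0, 0, 0, 0, 0],
  claw=[0.0854, 0.0854, 0.0854, 0.0854, 0.0854, 0.0854],
)

```text
clock: 13.18
position: [621.9, -327.4, 315.9]
ee_rot: [0.983, -0.185, -0.005, -0.001]
contact_force: [-0.8, -0.2, 0.2]
gripper_width: 85.5
grasp_force: 0.0
```

```bash
python3 - <<'E'
from h import *
np.set_printoptions(precision=4,suppress=True)
sh((622.3,-328.9,213.5))
E
```

```text
t 13.18 pos [ 621.9 -327.4  315.9] F [-0.8 -0.2  0.2] w 85.5 g 0.0
(622.3, -328.9, 213.5) [0.0019 0.0013 0.1024]
```

Call:
carry_out(
  slide=[
    [0.001, 0.001, 0.03],
    [0.001, 0.001, 0.06],
    [0.001, 0.001, 0.085],
    [0.001, 0.001, 0.098],
    [0.001, 0.001, 0.103],
    [0.001, 0.001, 0.103],
  ],
  roll=[0, 0, 0, 0, 0, 0],
  claw=[0.0854, 0.0854, 0.0854, 0.0854, 0.0854, 0.0854],
)

```text
clock: 13.92
position: [623.7, -329.9, 218.8]
ee_rot: [0.983, -0.185, 0.001, 0.0]
contact_force: [-0.4, 0.3, -0.0]
gripper_width: 85.5
grasp_force: 0.0
```

Call:
carry_out(
  slide=[
    [0, 0, 0],
    [0, 0, 0],
    [0, 0, 0],
    [0, 0, 0],
    [0, 0, 0],
    [0, 0, 0],
    [0, 0, 0],
    [0, 0, 0],
  ],
  roll=[0, 0, 0, 0, 0, 0, 0, 0],
  claw=[0.07, 0.055, 0.045, 0.04, 0.03, 0.025, 0.025, 0.025],
)

```text
clock: 14.92
position: [623.5, -329.9, 218.3]
ee_rot: [0.983, -0.185, 0.0, 0.0]
contact_force: [-0.1, 0.9, 2.3]
gripper_width: 30.6
grasp_force: 59.1
```

Call:
carry_out(
  slide=[
    [0, 0, -0.01],
    [0, 0, -0.04],
    [0, 0, -0.08],
    [0, 0, -0.125],
    [0, 0, -0.17],
    [0, 0, -0.195],
    [0, 0, -0.202],
    [0, 0, -0.202],
  ],
  roll=[0, 0, 0, 0, 0, 0, 0, 0],
  claw=[0.025, 0.025, 0.025, 0.025, 0.025, 0.025, 0.025, 0.025],
)

```text
clock: 15.92
position: [623.2, -329.8, 419.2]
ee_rot: [0.983, -0.185, -0.001, -0.0]
contact_force: [0.1, 0.6, -1.5]
gripper_width: 30.3
grasp_force: 59.4
```

```bash
python3 - <<'E'
from h import *
np.set_printoptions(precision=4,suppress=True)
P=[]
a=get_image("top")
for y in range(190,225):
    for x in range(145,205):P.append(pt(a,(x,y)))
P=np.array(P);t=P[abs(P[:,2]-168)<6];print(len(t),t.mean(0),(t.max(0)+t.min(0))/2,t.max(0)-t.min(0))
sh((555.5,189,420))
E
```

```text
212 [553.6296 189.5399 166.4037] [554.0883 189.5974 166.3736] [30.6866 31.6575  8.6208]
t 15.97 pos [ 623.2 -329.8  418.2] F [-0.1  0.8 -2.7] w 30.3 g 59.4
(555.5, 189, 420) [-0.2517 -0.4587 -0.0008]
```

Call:
carry_out(
  slide=[
    [-0.016, -0.03, 0],
    [-0.043, -0.08, 0],
    [-0.071, -0.13, 0],
    [-0.099, -0.18, 0],
    [-0.126, -0.23, 0],
    [-0.154, -0.28, 0],
    [-0.181, -0.33, 0],
    [-0.208, -0.38, 0],
  ],
  roll=[0, 0, 0, 0, 0, 0, 0, 0],
  claw=[0.025, 0.025, 0.025, 0.025, 0.025, 0.025, 0.025, 0.025],
)

```text
clock: 16.98
position: [566.9, 101.4, 418.2]
ee_rot: [0.983, -0.185, -0.001, 0.001]
contact_force: [0.5, 0.7, -0.7]
gripper_width: 30.6
grasp_force: 59.6
```

Call:
carry_out(
  slide=[
    [-0.022, -0.04, 0],
    [-0.036, -0.065, 0],
    [-0.042, -0.076, 0],
    [-0.0443, -0.0788, 0],
    [-0.0443, -0.0788, 0],
    [-0.0443, -0.0788, 0],
  ],
  roll=[0, 0, 0, 0, 0, 0],
  claw=[0.025, 0.025, 0.025, 0.025, 0.025, 0.025],
)

```text
clock: 17.73
position: [555.2, 188.2, 420.0]
ee_rot: [0.983, -0.186, -0.0, 0.0]
contact_force: [0.7, -0.3, -1.7]
gripper_width: 30.4
grasp_force: 59.5
```

```bash
python3 - <<'E'
from h import *
np.set_printoptions(precision=4,suppress=True)
b=get_image("side");sh((555,189.3,382))
B=cv2.cvtColor(b["img"],cv2.COLOR_RGB2BGR)[100:240,220:360];cv2.imwrite("pics/c4.png",cv2.resize(B,(600,600),interpolation=cv2.INTER_CUBIC))
E
```

```text
t 17.77 pos [555.2 188.3 420.1] F [-0.5  0.5 -1. ] w 30.1 g 59.5
(555, 189.3, 382) [-0.0006 -0.0009  0.0381]
```

View pics/c4.png

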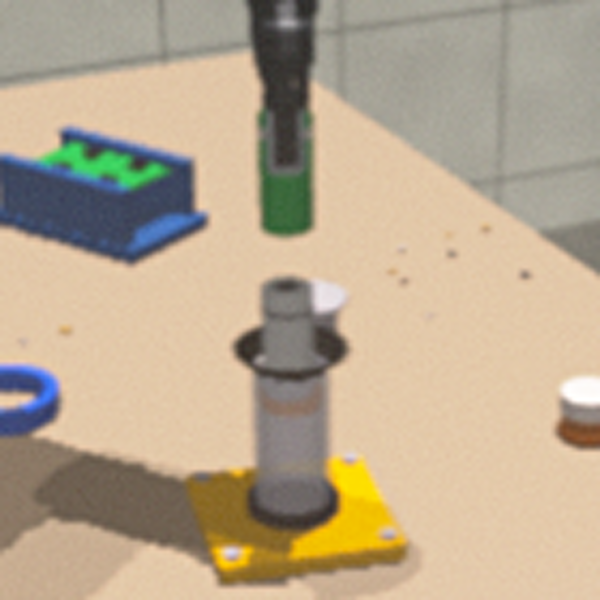

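The green cell is upright (286,180) directly above the dummy (288,295). Next I touch down, then press slowly.

Call:
carry_out(
  slide=[
    [-0.0006, -0.0006, 0.012],
    [-0.0006, -0.0006, 0.024],
    [-0.0006, -0.0006, 0.031],
    [-0.0006, -0.0006, 0.035],
    [-0.0006, -0.0006, 0.038],
    [-0.0006, -0.0006, 0.041],
    [-0.0006, -0.0006, 0.044],
    [-0.0006, -0.0006, 0.047],
  ],
  roll=[0, 0, 0, 0, 0, 0, 0, 0],
  claw=[0.025, 0.025, 0.025, 0.025, 0.025, 0.025, 0.025, 0.025],
)

```text
clock: 18.77
position: [554.7, 189.9, 373.6]
ee_rot: [0.983, -0.185, 0.001, -0.0]
contact_force: [0.0, -1.0, 3.3]
gripper_width: 30.6
grasp_force: 59.7
```

Steady resistance of about 5 N: the plunger is moving.

Call:
carry_out(
  slide=[
    [0, 0, 0.004],
    [0, 0, 0.008],
    [0, 0, 0.012],
    [0, 0, 0.016],
    [0, 0, 0.02],
    [0, 0, 0.024],
    [0, 0, 0.028],
    [0, 0, 0.032],
  ],
  roll=[0, 0, 0, 0, 0, 0, 0, 0],
  claw=[0.025, 0.025, 0.025, 0.025, 0.025, 0.025, 0.025, 0.025],
)

```text
clock: 19.77
position: [554.7, 190.0, 340.8]
ee_rot: [0.983, -0.185, 0.0, -0.0]
contact_force: [-0.6, 0.4, 3.2]
gripper_width: 30.2
grasp_force: 59.7
```

Call:
carry_out(
  slide=[
    [0, 0, 0.004],
    [0, 0, 0.008],
    [0, 0, 0.012],
    [0, 0, 0.016],
    [0, 0, 0.02],
    [0, 0, 0.023],
    [0, 0, 0.026],
    [0, 0, 0.028],
  ],
  roll=[0, 0, 0, 0, 0, 0, 0, 0],
  claw=[0.025, 0.025, 0.025, 0.025, 0.025, 0.025, 0.025, 0.025],
)

```text
clock: 20.78
position: [554.7, 190.0, 312.8]
ee_rot: [0.983, -0.185, -0.0, -0.0]
contact_force: [0.1, -0.4, 2.8]
gripper_width: 30.2
grasp_force: 59.7
```

Call:
carry_out(
  slide=[
    [0, 0, 0.002],
    [0, 0, 0.004],
    [0, 0, 0.005],
    [0, 0, 0.006],
    [0, 0, 0.007],
  ],
  roll=[0, 0, 0, 0, 0],
  claw=[0.025, 0.025, 0.025, 0.025, 0.025],
)

```text
clock: 21.4
position: [554.9, 189.9, 307.1]
ee_rot: [0.983, -0.185, 0.001, 0.0]
contact_force: [-1.5, -0.9, 9.4]
gripper_width: 30.3
grasp_force: 60.5
```

Call:
carry_out(
  slide=[
    [0, 0, 0.001],
    [0, 0, 0.002],
    [0, 0, 0.002],
    [0, 0, 0.002],
  ],
  roll=[0, 0, 0, 0],
  claw=[0.025, 0.025, 0.025, 0.025],
)

```text
clock: 21.9
position: [555.0, 189.9, 307.0]
ee_rot: [0.983, -0.184, 0.001, -0.0]
contact_force: [-3.1, -1.0, 14.2]
gripper_width: 30.4
grasp_force: 61.1
```

The force climbs to 14 N with no further travel, so the plunger is at its stop. I'll back off the command, release and lift.

Call:
carry_out(
  slide=[
    [0, 0, -0.002],
    [0, 0, -0.002],
    [0, 0, -0.002],
    [0, 0, -0.002],
    [0, 0, -0.002],
    [0, 0, -0.002],
  ],
  roll=[0, 0, 0, 0, 0, 0],
  claw=[0.025, 0.034, 0.04, 0.055, 0.0854, 0.0854],
)

```text
clock: 22.65
position: [554.7, 190.0, 305.8]
ee_rot: [0.983, -0.185, -0.0, 0.0]
contact_force: [0.4, -0.8, -0.5]
gripper_width: 85.2
grasp_force: 0.0
```

Call:
carry_out(
  slide=[
    [0, 0, -0.015],
    [0, 0, -0.045],
    [0, 0, -0.085],
    [0, 0, -0.12],
    [0, 0, -0.14],
    [0, 0, -0.14],
  ],
  roll=[0, 0, 0, 0, 0, 0],
  claw=[0.0854, 0.0854, 0.0854, 0.0854, 0.0854, 0.0854],
)

```text
clock: 23.4
position: [554.7, 189.9, 449.0]
ee_rot: [0.983, -0.185, 0.002, -0.002]
contact_force: [0.3, 0.0, 0.0]
gripper_width: 85.4
grasp_force: 0.0
```

Call:
carry_out(
  slide=[
    [0.02, 0.03, 0],
    [0.04, 0.07, 0],
    [0.06, 0.11, 0],
    [0.08, 0.14, 0],
    [0.08, 0.14, 0],
  ],
  roll=[0, 0, 0, 0, 0],
  claw=[0.0854, 0.0854, 0.0854, 0.0854, 0.0854],
)

```text
clock: 24.02
position: [578.3, 28.4, 444.9]
ee_rot: [0.982, -0.187, -0.001, 0.0]
contact_force: [-0.6, 0.6, 0.3]
gripper_width: 85.1
grasp_force: 0.0
```

```bash
python3 - <<'E'
from h import *
np.set_printoptions(precision=1,suppress=True)
a=get_image("top");b=get_image("side");sh()
P=np.array([pt(a,(x,y)) for y in range(190,225) for x in range(145,205)]);t=P[abs(P[:,2]-163)<8];print(len(t),t.mean(0),np.median(t[:,2]),t.max(0)-t.min(0))
A=cv2.cvtColor(a["img"],cv2.COLOR_RGB2BGR)[180:260,140:220];B=cv2.cvtColor(b["img"],cv2.COLOR_RGB2BGR)[140:240,240:340]
cv2.imwrite("pics/c5.png",np.hstack([cv2.resize(A,(400,400)),cv2.resize(B,(400,400))]))
E
```

```text
t 24.12 pos [578.2  30.3 445.2] F [ 0.1 -0.2  0.1] w 85.5 g 0.0
219 [553.4 189.6 161.7] 161.97655565104424 [31.5 34.2 10.9]
```

View pics/c5.png

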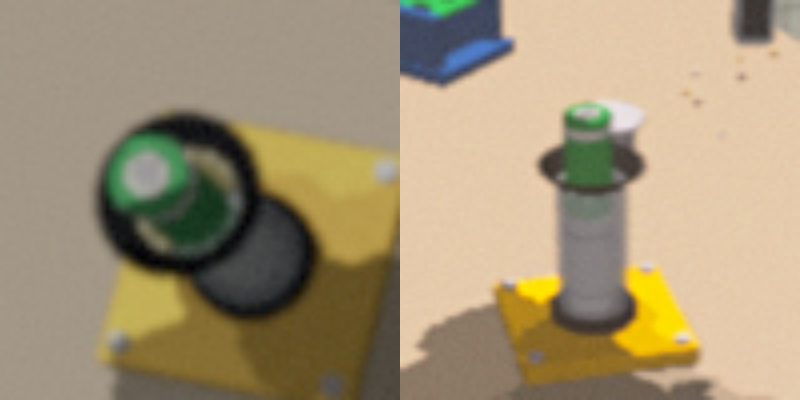

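The green cell's top (side crop 588,112) stands at about 162–163 mm against the 163 mm expected. The dummy is at the bottom of the tube and the gripper is clear.

```bash
python3 -c "
from bench import job_done
print(job_done())"
```

```text
the job is handed in; nothing more can be done
None
```

The tube is loaded and the job handed in at about 24 s of the 56 s: the dummy is at the bottom, pushed to the stop by the green cell, whose top measures about 162 mm above the bench (163 mm expected), and I left the red cell where it stood.

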